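# Release the large washing ball and shut the bin

## Robot

A 7-joint arm with a two-finger parallel gripper is mounted at the origin on the work surface. World frame = base frame: x ahead of the robot, y to its left, z up, the work surface at z = 0. Lengths are in mm, angles in rad, forces in N, time in s.
With the tool pointing down it reaches from about 400 to 850 mm from the base axis. Payload 10.4 kg.
Tool frame: the origin (TCP) lies at the very end of the fingers, on their centre line; the grasp point (between the pads) lies 19 mm behind it; z points along the fingers, y is the line along which they close (so a half turn about z gives the same grasp; the last joint's range is limited). The gripper opens to 85 mm and grips with 20 to 120 N. Pads are 22 mm wide; open, the fingers measure 114 mm over their backs; the gripper's body (76 mm by 85 mm) begins 54 mm behind the grasp point. The pads swing forward as they close: fully open they stand 13 mm farther back than shut.
Start: joints at [1.091, 0.332, -0.065, 1.46, 0.022, 1.35, -0.088], TCP at [275.698, -560.93, 231.338] pointing down, gripper open.
Joint ranges: [-2.6, 2.6], [-0.5, 2.12], [-1.47, 1.34], [0.16, 2.42], [-1.27, 4.41], [0.06, 2.06], [-2.6, 2.6]. Speed limits (rad/s): [2.22, 2.22, 2.79, 2.79, 3.14, 3.14, 3.14].

## Interface

Orientations are given as [roll, pitch, yaw] about the fixed x, y, z axes, in that order (R = Rz(yaw) Ry(pitch) Rx(roll)).
In Python, from rig import r gives the robot as it stands.
- The arm moves only by the shell command python3 -m inch 'ROWS' [FORCE]. ROWS is JSON, a list of rows, each a list of 7 numbers: the turn, a rotation vector about the tool's x, y, z in units of 10 degrees (1.0 is 10 degrees), then the shift along the tool's x, y, z in units of 25 mm (1.0 is 25 mm), then the finger opening in mm, from 0 to 85.4. A call has exactly 5 rows; each row shifts and turns the commanded pose from where the row before left it, along the tool's axes as they then stand; what a row does not reach is not made up. A row lasts 1/8 s, in which the tool goes at most 62.5 mm and 10.7 degrees, less where a joint would pass 70% of its speed; a pose out of reach is approached as far as the arm can. A call is refused whole if a number of a shift passes 1 or a number of a turn 1, either way. A call with a gripper value outside its range is refused whole. The fingers move at their own pace and stop on an object; FORCE is the grip in N (left out, the last holds). Time passes only in rows, so rows that do not move let the fingers close, or fill a call up. It gives the time, the measured TCP pose, the force, the opening and the grip force at its end, in the units of the state.
- r.read_state(): the state, without advancing time (a new reading comes with each control period).
- r.grab_frame(name): name is "side" or "top" or "wrist"; returns a dict with "image" (480x640x3 uint8, red, green, blue), "K" (3x3 intrinsics, pixels), "D" ([k1, k2, p1, p2, k3] as OpenCV has them; the pictures are not rectified), "pose" (4x4, takes a point from camera to world coordinates). Camera axes: x right, y down, z forward; pixel columns grow to the right and rows downward; lengths in mm; the calibration is good to about 2 mm. A picture is of the moment at which its call begins. There is no depth.
- r.close_job(): hands the job in; it is judged then, once.
Trained networks look in a picture, given as the dict that the camera call returned (one of the last four; its "shot" number tells which), for a name from the list of things; names that differ only in an ending like _2 or _b are one class to them, and where a whole thing is asked for, a point or a joint stands for the part that bears it (a point fixed in the world has none). Each returns a list of dicts, best first, with "score" (0 to 1); they miss things now and then, are a little off and sometimes report something else, mostly with a low value. They report only what shows in the picture. A call takes as long as a camera call.
- r.cut_out(picture, query): "mask" (480x640 bool, what is visible of it) and "bbox" ([left, top, width, height] as shares, 0 to 1, of the picture: columns of its width, rows of its height, round what is visible of it).
- r.landmark_of(picture, query): "xy" ([column, row] as shares, 0 to 1, of the picture: columns of its width, rows of its height: a listed point, or the origin of a listed thing).
The state is a dict: "time": time; "qpos": joint angles; "dq": joint speeds; "tau": joint torques, N m; "tool_pos": TCP position; "orientation": TCP orientation; "wrist_force": force on the tool from outside, world axes, zero at the start; "ft_torque": the same for the moment, N m; "opening": finger opening in mm; "finger_force": force on a finger pad.
Only numpy, scipy, OpenCV 4.12 (cv2) and the standard library are available. Lean on these libraries where they do the work, as an engineer would, in place of code of your own. Each camera call takes 0.05 s, during which the arm holds its last target. There are 200 camera calls.

## Task

With the fingertips, press down the outer pad of the rocker lever beside the lane that holds the larger ball, so that its gate lifts and the ball rolls by itself into the tilted-out bin; let the lever come back up, then push the bin fully shut with the ball inside. Do not touch or pick up either ball, leave the smaller ball shut in behind its gate, and leave the brush, vase and peg carousel where they stand.

Things in the scene. Friction and masses are not known exactly. Their poses are not given: they have to be found in the camera images.
- dispenser: White metal ball dispenser, fixed, 160 deep (x), 168 wide (y), 150 high (mm throughout). Origin on the table, middle of its front face; x to its back, y to its left, z up. On top two grey lanes 51 wide, centred at y = 37 and -37, walls up to z = 140; floors fall 0.14 rad to the open front end (x = 4, z = 98). A gate stops each lane at x = 55 with one ball behind it; which in which varies.
- ball_large: White nubbed plastic washing ball, 44 in diameter, about 35 g; origin at its centre.
- ball_small: White nubbed plastic washing ball, 30 in diameter, about 15 g; origin at its centre.
- lever_left (a joint): Aluminium rocker on the left (+y) side: pivot along dispenser x at x = 55, y = 112, z = 170, in a fork 180 high. Rad: 0 at rest (gate down, outer pad up), 0.65 at its stop (pad down, gate up). The large ball passes from about 0.45 on; press to the stop. Springs back when let go; about 3 N at the pad starts it, 5 N holds it at the stop.
- lever_right (a joint): The mirror image on the right (-y) side: pivot at x = 55, y = -112, z = 170; same values and spring.
- pad_left (a point): Middle of the top of the left lever's outer pad (44 along x, 36 across, 6 thick); at rest at dispenser x = 55, y = 174, z = 194, its top sloping up outwards by 0.3 rad; at the stop about 40 lower and sloping down outwards. Nothing lies under it.
- pad_right (a point): The same on the right lever; at rest at dispenser x = 55, y = -174, z = 194.
- gate_left (a point): Middle of the lower edge of the left gate, a plate 34 wide, 34 high and 4 thick hanging from the lever's inner end; at rest at dispenser y = 37, about 9 above the lane floor.
- gate_right (a point): The same for the right gate, dispenser y = -37.
- bin (a joint): Grey plastic tilt-out bin under the lanes, 150 wide, hinged at the foot of its front panel (along dispenser y, at x = 0, z = 10). Rad: 0 shut (front panel upright, at a stop), growing as its top tilts out to the front (-x); starts at 0.55 to 0.70. Stiff hinge: stays where it is left; about 2 N at mid-height moves it. Inside 62 deep.
- bin_edge (a point): Middle of the top edge of the bin's front panel, on its outer face, 112 from the hinge (panel 4 thick). Shut, it is at dispenser x = -4, z = 122; the panel's outer face then stands upright at x = -4.
- bin_floor (a point): Middle of the bin's inner floor, 33 behind the hinge; turns with the bin (x to the back, z away from the floor).
- brush: Bystander: orange scrub brush with a bow handle, 150 x 52 x 68 high, loose. Origin under its middle.
- vase: Bystander: white ceramic vase, 100 across, 180 high, loose. Origin under its middle.
- carousel: Bystander: white plastic peg carousel, disc 124 across with clips hanging from it, 200 high, loose. Origin under its middle.

How it is judged:
By the outcome, as a careful person would: the job done as asked, in the order asked, and still so for the second after the job is handed in, with the robot touching nothing.
It also fails if it takes over 48 s, if anything falls off the work surface, if the arm or the gripper's body presses on something with over 40 N, if the wrist force passes 120 N, or if a joint passes its speed limit or range.

## Working session

There is one attempt and no reset: what is moved stays moved. The work goes in short steps, Python scripts to look and compute and a shell command to move; the robot and the scene stay as the last step left them, time stands still between calls to the robot, and variables do not carry over. Pictures are saved under pics/ and viewed, at most 10 in all, crops included, and the job is handed in when it is done.

```bash
mkdir -p pics; ls; cat > h.py <<'E'
import numpy as np, cv2, json
from rig import r
def grab(n,save=None):
    f=r.grab_frame(n)
    if save: cv2.imwrite(f'pics/{save}.png',cv2.cvtColor(f['image'],cv2.COLOR_RGB2BGR))
    return f
def proj(f,P):
    T=np.linalg.inv(f['pose']); rv,_=cv2.Rodrigues(T[:3,:3])
    return cv2.projectPoints(np.float64(P).reshape(-1,3),rv,T[:3,3],np.float64(f['K']),np.float64(f['D']))[0].reshape(-1,2)
E
python3 - <<'E'
from h import *
s=r.read_state(); print(s)
for n in('side','top'):
    f=grab(n,n+'0'); print(n,f['pose'].round(2).tolist(),f['K'][0][0])
    for q in 'dispenser ball_large ball_small pad_left pad_right gate_left gate_right bin_edge bin_floor brush vase carousel'.split():
        l=r.landmark_of(f,q); print(q,[((np.array(d['xy'])*[640,480]).round(1).tolist(),round(d['score'],2)) for d in l[:3]])
E
```

```text
pics
{'time': 0.0, 'qpos': array([ 1.09141639,  0.33286498, -0.06469727,  1.46091887,  0.02160826,
        1.3499095 , -0.08854503]), 'dq': array([ 5.24556222e-05, -1.15193446e-03, -7.51915710e-04,  9.07184302e-04,
       -1.12686574e-03, -1.68733415e-03,  1.57574545e-04]), 'tau': array([ 1.76368940e-03, -6.25435209e+01,  5.03224216e-02, -3.91597044e+01,
        1.62874471e-02,  9.81301884e-03,  1.67345058e-05]), 'tool_pos': array([ 275.49163924, -560.59674072,  230.5309515 ]), 'orientation': array([-3.14018969e+00,  7.40624384e-05,  4.56754711e-01]), 'wrist_force': array([ 0.62056185, -0.43447452,  0.5595706 ]), 'ft_torque': array([-0.02872747, -0.03252887, -0.05228512]), 'finger_force': 0.0, 'opening': 85.27912167068932}
side [[-1.0, -0.07, 0.05, 475.49], [-0.09, 0.66, -0.75, 817.7], [0.02, -0.75, -0.66, 865.48], [0.0, 0.0, 0.0, 1.0]] 466.6446785100249
dispenser [([307.0, 271.1], 0.74)]
ball_large [([271.9, 231.2], 0.53)]
ball_small [([282.5, 219.5], 0.54)]
pad_left [([260.6, 254.2], 0.93)]
pad_right [([303.7, 164.6], 0.95), ([275.2, 233.3], 0.45)]
gate_left [([281.4, 238.9], 0.63), ([300.7, 163.1], 0.62)]
gate_right [([288.1, 220.1], 0.76)]
bin_edge [([329.7, 243.6], 0.77)]
bin_floor [([294.8, 253.1], 0.93)]
brush [([377.1, 389.8], 0.8)]
vase [([236.7, 440.6], 0.94)]
carousel [([299.2, 182.8], 0.81)]
top [[-0.02, -0.99, 0.15, 299.75], [-1.0, 0.02, 0.0, -17.42], [-0.01, -0.15, -0.99, 1548.52], [0.0, 0.0, 0.0, 1.0]] 589.0029675222605
dispenser [([327.5, 243.4], 0.84)]
ball_large [([318.9, 204.0], 0.59)]
ball_small [([346.2, 208.2], 0.54)]
pad_left [([257.9, 198.5], 0.81)]
pad_right [([402.5, 219.6], 0.74)]
gate_left [([314.5, 216.5], 0.56)]
gate_right [([348.4, 217.9], 0.61)]
bin_edge []
bin_floor [([473.2, 217.7], 0.72), ([328.5, 232.9], 0.66)]
brush [([199.4, 315.0], 0.82)]
vase [([257.2, 197.4], 0.67), ([150.6, 216.6], 0.58)]
carousel [([469.9, 217.8], 0.94)]
```

```bash
cat > fit.py <<'E'
from h import *
from scipy.optimize import least_squares
S=dict(dispenser=(0,0,0),pad_left=(55,174,194),pad_right=(55,-174,194),gate_left=(55,37,114),gate_right=(55,-37,114))
def W(p,P):
    c,s=np.cos(p[2]),np.sin(p[2]); P=np.atleast_2d(np.float64(P))
    return np.c_[p[0]+c*P[:,0]-s*P[:,1],p[1]+s*P[:,0]+c*P[:,1],P[:,2]]
def edge(a): # bin front panel outer top edge
    return (-112*np.sin(a)-4*np.cos(a),0,10+112*np.cos(a)-4*np.sin(a))
def floor(a): return (33*np.cos(a),0,10+33*np.sin(a))
E
python3 - <<'E'
from fit import *
obs=[];
for n in('side','top'):
    f=grab(n)
    for q in list(S)+['bin_edge','bin_floor']:
        for d in r.landmark_of(f,q)[:2]: obs.append((n,f,q,np.array(d['xy'])*[640,480],d['score']))
def res(p,o):
    n,f,q,uv,s=o
    P=S.get(q) or (edge(p[3]) if q=='bin_edge' else floor(p[3]))
    return (proj(f,W(p,P))[0]-uv)*(1.5 if n=='side' else 1)
best=None
for yaw in np.arange(-3,3.2,.5):
    o=least_squares(lambda p:np.concatenate([res(p,o) for o in obs]),[480,0,yaw,.6],loss='cauchy',f_scale=3,x_scale=[10,10,.1,.1])
    if best is None or o.cost<best.cost: best=o
p=best.x; print(best.cost,p.round(3))
for o in obs: print(o[0],o[2],round(o[4],2),o[3].round(),res(p,o).round(1))
np.save('p.npy',p)
for n in('side','top'):
    f=grab(n); im=cv2.cvtColor(f['image'],cv2.COLOR_RGB2BGR)
    pts=[(x,y,z) for x in(0,160) for y in(84,-84) for z in(0,140)]+[(x,s*y,194) for s in(1,-1) for x in(33,77) for y in(156,192)]+[edge(p[3])]
    for u in proj(f,W(p,pts)): cv2.circle(im,tuple(int(v) for v in u),1,(0,0,255),-1)
    c=proj(f,W(p,(60,0,100)))[0]; w,h=(200,150)if n=='side'else(160,120)
    x0=int(min(max(c[0]-w,0),640-2*w)) if n=='side' else int(c[0]-w); y0=int(max(c[1]-h,0)) 
    cr=im[y0:y0+2*h,x0:x0+2*w]; print(n,x0,y0,cr.shape)
    cv2.imwrite(f'pics/{n}1.png',cv2.resize(cr,(800,600),interpolation=cv2.INTER_CUBIC))
E
```

```text
205.94871943006754 [ 5.44418e+02 -3.80370e+01 -1.52000e-01  4.98000e-01]
side dispenser 0.69 [308. 268.] [-2.7  0.2]
side pad_left 0.74 [258. 256.] [ 4.3 -2.5]
side pad_right 0.88 [303. 165.] [0.7 2.2]
side pad_right 0.56 [260. 255.] [  64.7 -133.4]
side gate_left 0.73 [283. 240.] [-3.4  1.6]
side gate_right 0.74 [289. 224.] [ 0.9 -3.7]
side bin_edge 0.8 [329. 241.] [-0.1  0.3]
side bin_floor 0.86 [295. 254.] [-0.2  6. ]
top dispenser 0.65 [326. 244.] [1.4 0.1]
top pad_left 0.74 [259. 199.] [-0.8  0.3]
top pad_left 0.16 [403. 216.] [-145.5  -17. ]
top pad_right 0.76 [401. 218.] [ 4.1 -0.9]
top gate_left 0.57 [315. 215.] [ 1.  -1.4]
top gate_right 0.75 [348. 216.] [-2.2  0.6]
top bin_edge 0.86 [325. 260.] [-0.  -0.2]
top bin_edge 0.5 [403. 221.] [-78.4  38.9]
top bin_floor 0.69 [329. 229.] [-0.4  2.3]
side 83 84 (300, 400, 3)
top 170 94 (240, 320, 3)
```

View pics/side1.png

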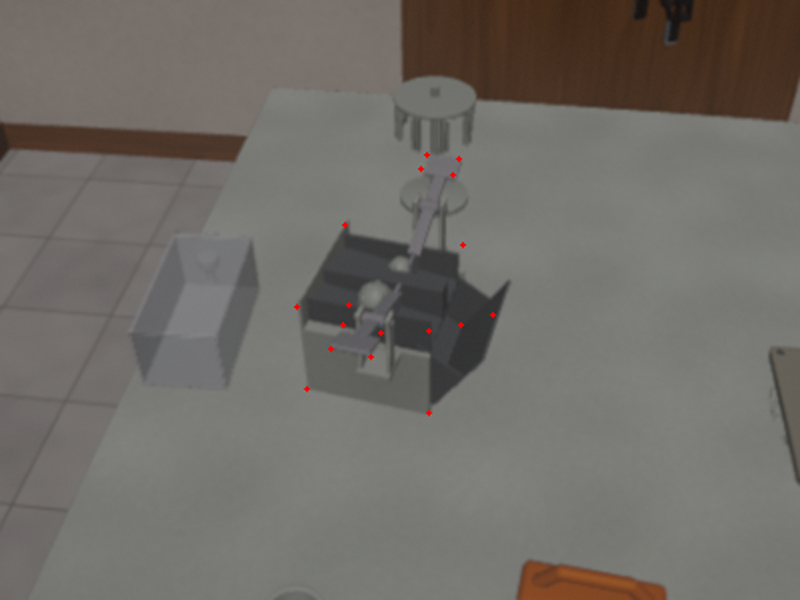

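View pics/top1.png

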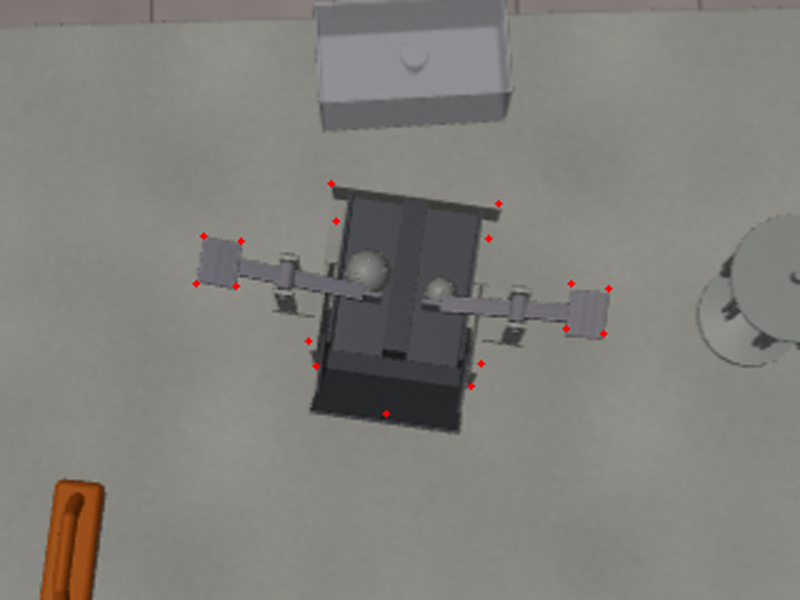

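The side crop shows the rockers, the large ball at about (373,295) in the near (+y, left) lane and the small one at (400,265). In the top crop the large ball is at (367,270), left of the small one at (440,290). The left pad is at (221,262) and the right pad at (589,314). The bin edge runs from (312,411) to (460,431), so the bin is more open than my fit says. I'll refit with these picked points.

```bash
python3 - <<'E'
from fit import *
F={n:grab(n) for n in('side','top')}
pk=[('top','pad_left',221,262),('top','pad_right',589,314),('top','e+',312,411),('top','e-',460,431),
('side','pad_left',355,341),('side','pad_right',443,166),('side','e+',484,360),('side','e-',509,281),('side','fc',432,405),('side','bc',306,388)]
def res(p):
    o=[]
    for n,q,u,v in pk:
        uv=np.array([83+u/2,84+v/2]) if n=='side' else np.array([170+u/2.5,94+v/2.5])
        e=edge(p[3])
        P={'e+':(e[0],75,e[2]),'e-':(e[0],-75,e[2]),'fc':(0,84,0),'bc':(160,84,0)}.get(q) or S[q]
        o.append(proj(F[n],W(p,P))[0]-uv)
    return np.array(o)
o=least_squares(lambda p:res(p).ravel(),np.load('p.npy'),loss='soft_l1',x_scale=[10,10,.1,.1])
p=o.x;np.save('p.npy',p);print(p.round(3))
for k,e in zip(pk,res(p)):print(k[:2],e.round(1))
print('padL',W(p,S['pad_left']).round(),'edge',W(p,edge(p[3])).round(),edge(p[3]))
for q in('brush','vase','carousel'):
    l={n:np.array(r.landmark_of(F[n],q)[0]['xy'])*[640,480] for n in F}
    for n in F:
        a=least_squares(lambda w:proj(F[n],(w[0],w[1],0))[0]-l[n],[500,0]).x; print(q,n,a.round())
E
```

```text
[ 5.43332e+02 -3.81480e+01 -1.66000e-01  5.54000e-01]
('top', 'pad_left') [-0.  -0.3]
('top', 'pad_right') [-0.6 -0.5]
('top', 'e+') [-0.6 -0.1]
('top', 'e-') [0.3 0.5]
('side', 'pad_left') [ 0.4 -0.5]
('side', 'pad_right') [-0.1 -0.9]
('side', 'e+') [-0.3 -0.4]
('side', 'e-') [ 0.7 -0.7]
('side', 'fc') [-1.3  4.3]
('side', 'bc') [1.2 0. ]
padL [[626. 124. 194.]] edge [[482. -28. 103.]] (np.float64(-62.30022906833424), 0, np.float64(103.15944105689493))
brush side [373. 298.]
brush top [367. 291.]
vase side [627. 432.]
vase top [619. 431.]
carousel side [ 601. -436.]
carousel top [ 604. -424.]
```

```bash
python3 -m inch '[[0,0,0.9,0,0,-0.7,0],[0,0,0.9,0,0,-0.7,0],[0,0,0.9,0,0,-0.7,0],[0,0,0.87,0,0,-0.7,0],[0,0,0,0.3,-1,0,0]]' 20; python3 -m inch '[[0,0,0,0.3,-1,0,0],[0,0,0,0.3,-1,0,0],[0,0,0,0.3,-1,0,0],[0,0,0,0.3,-1,0,0],[0,0,0,0.3,-1,0,0]]'
```

```text
time: 3.22
tool_pos: [286.2, -538.9, 302.5]
orientation: [3.139, -0.001, -0.172]
wrist_force: [0.2, -0.5, 0.1]
opening: 0.2
finger_force: 0.0
time: 3.85
tool_pos: [345.2, -419.6, 301.5]
orientation: [3.141, -0.0, -0.166]
wrist_force: [0.6, 0.4, -0.3]
opening: -0.6
finger_force: 0.0
```

```bash
for i in 1; do python3 -m inch '[[0,0,0,0.3,-1,0,0],[0,0,0,0.3,-1,0,0],[0,0,0,0.3,-1,0,0],[0,0,0,0.3,-1,0,0],[0,0,0,0.3,-1,0,0]]'; done; python3 -m inch '[[0,0,0,0.3,-1,0,0],[0,0,0,0.3,-1,0,0],[0,0,0,0.3,-1,0,0],[0,0,0,0.3,-1,0,0],[0,0,0,0.3,-1,0,0]]';  python3 -m inch '[[0,0,0,0.3,-1,0,0],[0,0,0,0.3,-1,0,0],[0,0,0,0.3,-1,0,0],[0,0,0,0.3,-1,0,0],[0,0,0,0.3,-1,0,0]]';  python3 -m inch '[[0,0,0,0.3,-1,0,0],[0,0,0,0.3,-1,0,0],[0,0,0,0.3,-1,0,0],[0,0,0,0.3,-0.5,0,0],[0,0,0,0,0,0,0]]'
```

```text
time: 4.47
tool_pos: [402.9, -302.6, 301.5]
orientation: [3.141, -0.0, -0.166]
wrist_force: [0.3, -0.5, 0.4]
opening: -0.5
finger_force: 0.0
time: 5.1
tool_pos: [460.6, -185.5, 301.5]
orientation: [3.141, -0.0, -0.166]
wrist_force: [0.0, 0.2, -0.1]
opening: 0.2
finger_force: 0.0
time: 5.72
tool_pos: [518.2, -68.5, 301.5]
orientation: [3.141, -0.0, -0.166]
wrist_force: [0.4, 0.5, -0.0]
opening: -0.3
finger_force: 0.0
time: 6.35
tool_pos: [562.3, 12.4, 301.1]
orientation: [-3.141, 0.0, -0.165]
wrist_force: [-0.4, -0.1, 0.7]
opening: 0.2
finger_force: 0.0
```

```bash
python3 -m inch '[[0,0,0,0.36,-1,0,0],[0,0,0,0.36,-1,0.5,0],[0,0,0,0.36,-1,0.7,0],[0,0,0,0.36,-1,0.7,0],[0,0,0,0.36,-0.9,0.8,0]]'; python3 -m inch '[[0,0,0,0,0,0.2,0],[0,0,0,0,0,0,0],[0,0,0,0,0,0,0],[0,0,0,0,0,0,0],[0,0,0,0,0,0,0]]'; python3 - <<'E'
from fit import *
p=np.load('p.npy')
f=grab('side'); im=cv2.cvtColor(f['image'],cv2.COLOR_RGB2BGR)
a=cv2.resize(im[134:334,190:390],(600,600),interpolation=cv2.INTER_CUBIC)
cv2.imwrite('pics/s2.png',a)
print(r.read_state()['tool_pos'],proj(f,r.read_state()['tool_pos']))
E
```

```text
time: 6.98
tool_pos: [627.2, 124.6, 233.4]
orientation: [3.141, -0.001, -0.168]
wrist_force: [0.9, 0.1, 0.3]
opening: 0.2
finger_force: 0.0
time: 7.6
tool_pos: [626.8, 125.1, 229.3]
orientation: [3.142, -0.001, -0.167]
wrist_force: [0.7, -0.4, -0.3]
opening: -0.2
finger_force: 0.0
[626.70349666 125.20676855 229.15103392] [[259.72333553 241.71140664]]
```

View pics/s2.png

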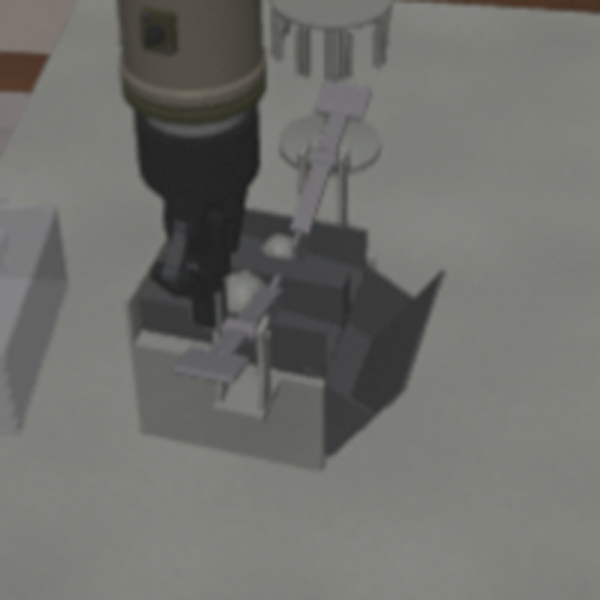

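The fingertips show at (205,322), above the pad centre at (212,363), which matches the computed position. Pressing now.

```bash
python3 -m inch '[[0,0,0,0,0,0.6,0],[0,0,0,0,0,0.6,0],[0,0,0,0,0,0.5,0],[0,0,0,0,0,0.5,0],[0,0,0,0,0,0.4,0]]'; python3 -m inch '[[0,0,0,0,0,0.1,0],[0,0,0,0,0,0.1,0],[0,0,0,0,0,0,0],[0,0,0,0,0,0,0],[0,0,0,0,0,0,0]]'
```

```text
time: 8.28
tool_pos: [626.7, 126.1, 163.3]
orientation: [-3.141, -0.0, -0.166]
wrist_force: [-0.9, 1.2, 4.2]
opening: 0.3
finger_force: 2.6
time: 8.9
tool_pos: [626.6, 125.4, 159.0]
orientation: [3.141, -0.0, -0.166]
wrist_force: [-1.8, 2.7, 4.4]
opening: 0.1
finger_force: 2.4
```

```bash
python3 -m inch '[[0,0,0,0,0,0.1,0],[0,0,0,0,0,0.1,0],[0,0,0,0,0,0,0],[0,0,0,0,0,0,0],[0,0,0,0,0,0,0]]'; python3 - <<'E'
from fit import *
f=grab('side'); im=cv2.cvtColor(f['image'],cv2.COLOR_RGB2BGR)
cv2.imwrite('pics/s3.png',cv2.resize(im[134:334,190:390],(600,600),interpolation=cv2.INTER_CUBIC))
E
```

```text
time: 9.52
tool_pos: [626.7, 124.7, 155.1]
orientation: [3.14, -0.001, -0.167]
wrist_force: [-5.8, -1.3, 14.8]
opening: -0.1
finger_force: 6.3
```

View pics/s3.png

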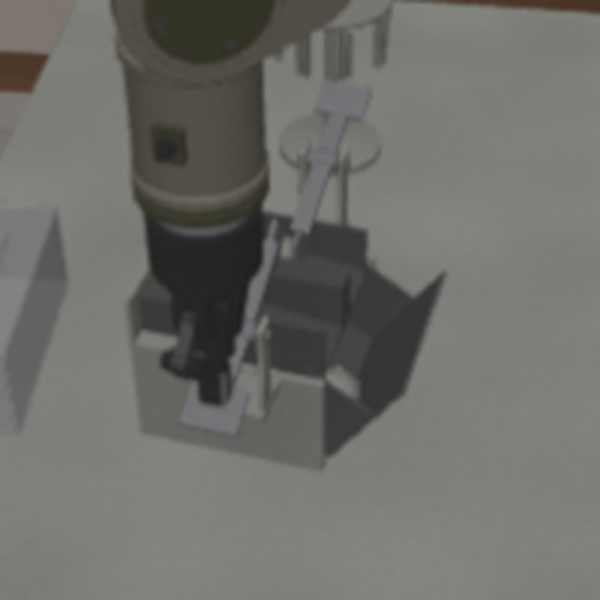

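The pad is fully down at about (212,415), the reading is 15 N at the stop, the gate is lifted, and the white ball now shows inside the bin at about (345,375). I'll release the lever and move round to the front of the bin.

```bash
python3 -m inch '[[0,0,0,0,0,-0.4,0],[0,0,0,0,0,-0.6,0],[0,0,0,0,0,-1,0],[0,0,0,0,0,-1,0],[0,0,0,0,0,-1,0]]'; python3 -m inch '[[0,0,0,-0.8,0.8,-0.6,0],[0,0,0,-1,1,-0.4,0],[0,0,0,-1,1,0,0],[0,0,0,-1,1,0,0],[0,0,0,-1,1,0,0]]';python3 -m inch '[[0,0,0,-1,1,0,0],[0,0,0,-1,1,0,0],[0,0,0,0,0.2,0,0],[0,0,0,0,0,0,0],[0,0,0,0,0,0,0]]'; python3 - <<'E'
from fit import *
p=np.load('p.npy')
t=r.read_state()['tool_pos']; c,s=np.cos(p[2]),np.sin(p[2]); d=t[:2]-p[:2]
print('disp frame',c*d[0]+s*d[1],-s*d[0]+c*d[1],t[2])
F={n:grab(n) for n in('side','top')}
for n,f in F.items():
  for q in('ball_large','ball_small','bin_edge','pad_left','gate_left'):
    print(n,q,[((np.array(d['xy'])*[640,480]).round(),round(d['score'],2)) for d in r.landmark_of(f,q)[:2]])
  print('pred pad',proj(f,W(p,S['pad_left'])),'edge',proj(f,W(p,edge(p[3]))))
a=cv2.cvtColor(F['side']['image'],cv2.COLOR_RGB2BGR)[134:334,190:390]; b=cv2.cvtColor(F['top']['image'],cv2.COLOR_RGB2BGR)[160:300,240:440]
cv2.imwrite('pics/s4.png',np.hstack([cv2.resize(a,(400,400)),cv2.resize(b,(400,400))]))
E
```

```text
time: 10.2
tool_pos: [626.5, 124.3, 254.7]
orientation: [3.14, 0.0, -0.167]
wrist_force: [0.3, -0.2, -0.3]
opening: 0.5
finger_force: 0.0
time: 10.82
tool_pos: [487.2, 25.5, 279.0]
orientation: [3.141, 0.0, -0.167]
wrist_force: [0.3, -0.1, -0.3]
opening: 0.1
finger_force: 0.0
time: 11.45
tool_pos: [430.5, -18.4, 278.8]
orientation: [-3.141, 0.0, -0.165]
wrist_force: [0.6, 0.1, 0.0]
opening: 0.1
finger_force: 0.0
disp frame -114.56816481049574 0.862801404576345 278.77234429270106
side ball_large [(array([300., 261.]), 0.51)]
side ball_small [(array([284., 219.]), 0.38)]
side bin_edge [(array([331., 242.]), 0.9)]
side pad_left [(array([261., 253.]), 0.71)]
side gate_left []
pred pad [[260.85693054 253.99770072]] edge [[331.77553486 242.73166663]]
top ball_large []
top ball_small [(array([201., 313.]), 0.69), (array([344., 206.]), 0.59)]
top bin_edge []
top pad_left [(array([257., 200.]), 0.94)]
top gate_left [(array([317., 215.]), 0.63)]
pred pad [[258.39751007 198.48907853]] edge [[324.21356867 262.61304159]]
```

View pics/s4.png

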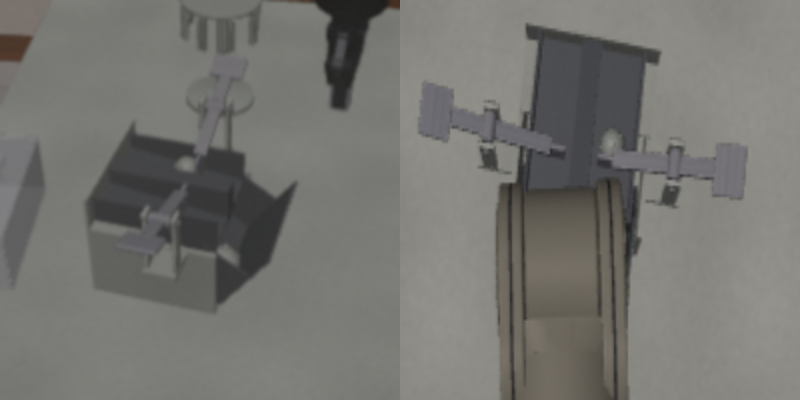

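The ball is in the bin at about (228,255) in the left half. The left lever is back up with its gate down, the small ball sits behind its own gate, and the tip is in front of the bin. Descending.

```bash
python3 -m inch '[[0,0,0,0,0,0.8,0],[0,0,0,0,0,1,0],[0,0,0,0,0,1,0],[0,0,0,0,0,1,0],[0,0,0,0,0,1,0]]'; python3 -m inch '[[0,0,0,0,0,1,0],[0,0,0,0,0,1,0],[0,0,0,0,0,0.5,0],[0,0,0,0,0,0,0],[0,0,0,0,0,0,0]]'; python3 -m inch '[[0,0,0,0.6,0,0,0],[0,0,0,0.6,0,0,0],[0,0,0,0.4,0,0,0],[0,0,0,0.3,0,0,0],[0,0,0,0.3,0,0,0]]'
```

```text
time: 12.68
tool_pos: [430.0, -19.0, 158.1]
orientation: [3.142, -0.0, -0.166]
wrist_force: [0.2, -0.0, 0.2]
opening: 0.1
finger_force: 0.0
time: 13.3
tool_pos: [430.6, -19.0, 97.2]
orientation: [-3.142, -0.001, -0.166]
wrist_force: [0.9, -0.6, 0.3]
opening: 0.3
finger_force: 0.0
time: 13.92
tool_pos: [484.5, -28.1, 96.1]
orientation: [3.142, 0.001, -0.166]
wrist_force: [-2.3, 0.2, 1.4]
opening: -0.2
finger_force: 1.0
```

```bash
python3 -m inch '[[0,0,0,0.2,0,0,0],[0,0,0,0.2,0,0,0],[0,0,0,0.2,0,0,0],[0,0,0,0.2,0,0,0],[0,0,0,0.2,0,0,0]]'; python3 -m inch '[[0,0,0,0.2,0,0,0],[0,0,0,0.2,0,0,0],[0,0,0,0.1,0,0,0],[0,0,0,0.1,0,0,0],[0,0,0,0,0,0,0]]'; python3 -m inch '[[0,0,0,0.08,0,0,0],[0,0,0,0.08,0,0,0],[0,0,0,0,0,0,0],[0,0,0,0,0,0,0],[0,0,0,0,0,0,0]]'
```

```text
time: 14.55
tool_pos: [509.3, -32.3, 96.3]
orientation: [3.142, -0.0, -0.166]
wrist_force: [-1.6, -0.5, 0.3]
opening: -0.1
finger_force: 0.5
time: 15.18
tool_pos: [523.9, -34.8, 96.3]
orientation: [-3.142, -0.0, -0.166]
wrist_force: [-0.3, 0.0, -0.8]
opening: 0.2
finger_force: 0.0
time: 15.8
tool_pos: [527.7, -35.4, 96.3]
orientation: [3.142, -0.0, -0.166]
wrist_force: [0.1, 0.2, 0.1]
opening: 0.1
finger_force: 0.0
```

```bash
python3 -m inch '[[0,0,0,0.1,0,0,0],[0,0,0,0.1,0,0,0],[0,0,0,0,0,0,0],[0,0,0,0,0,0,0],[0,0,0,0,0,0,0]]'; python3 -m inch '[[0,0,0,0.1,0,0,0],[0,0,0,0.1,0,0,0],[0,0,0,0,0,0,0],[0,0,0,0,0,0,0],[0,0,0,0,0,0,0]]'; python3 - <<'E'
from fit import *
p=np.load('p.npy')
F={n:grab(n) for n in('side','top')}
for n,f in F.items():
  print(n,[((np.array(d['xy'])*[640,480]).round(1),round(d['score'],2)) for d in r.landmark_of(f,'bin_edge')[:2]],'edge shut',[proj(f,W(p,edge(a)))[0].round(1) for a in(0,.05,.1,.2)])
a=cv2.cvtColor(F['side']['image'],cv2.COLOR_RGB2BGR)[174:314,230:370]
cv2.imwrite('pics/s5.png',cv2.resize(a,(600,600),interpolation=cv2.INTER_CUBIC))
E
```

```text
time: 16.42
tool_pos: [529.4, -35.7, 96.1]
orientation: [3.14, 0.007, -0.166]
wrist_force: [-20.3, 1.9, 16.3]
opening: 0.1
finger_force: 10.0
time: 17.05
tool_pos: [529.6, -35.6, 95.3]
orientation: [3.139, 0.017, -0.165]
wrist_force: [-45.0, 5.0, 32.4]
opening: -0.0
finger_force: 22.6
side [(array([306.8, 231.3]), 0.64)] edge shut [array([308.8, 232.6]), array([311. , 233.1]), array([313.2, 233.7]), array([317.6, 235.2])]
top [] edge shut [array([327.6, 238.3]), array([327.3, 240.6]), array([327. , 242.8]), array([326.3, 247.4])]
```

View pics/s5.png

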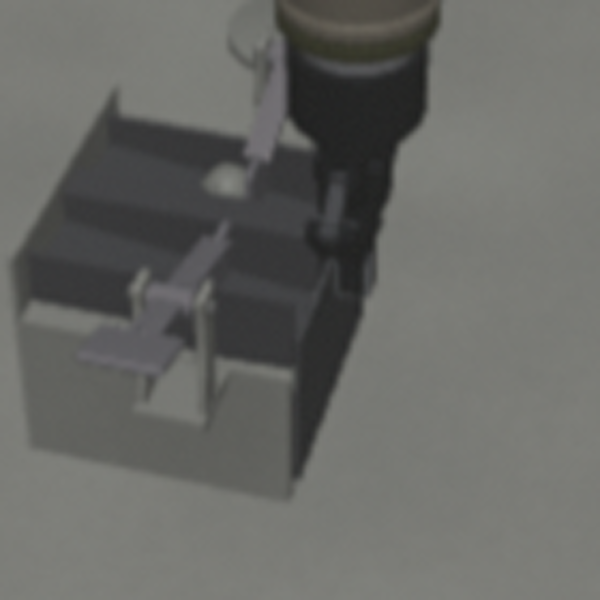

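The panel stands upright against its stop, with its edge at about (320,280) in the crop. The force is hard against the stop and the edge sits where a shut bin should be. Backing off.

```bash
python3 -m inch '[[0,0,0,-0.3,0,0,0],[0,0,0,-0.6,0,0,0],[0,0,0,-1,0,0,0],[0,0,0,-1,0,0,0],[0,0,0,-1,0,-0.5,0]]'; python3 -m inch '[[0,0,0,0,0,-1,0],[0,0,0,0,0,-1,0],[0,0,0,0,0,-1,0],[0,0,0,0,1,-1,0],[0,0,0,0,1,-1,0]]'; python3 -m inch '[[0,0,0,0,1,-1,0],[0,0,0,0,1,0,0],[0,0,0,0,1,0,0],[0,0,0,0,1,0,0],[0,0,0,0,1,0,0]]'; python3 -m inch '[[0,0,0,0,1,0,0],[0,0,0,0,1,0,0],[0,0,0,0,1,0,0],[0,0,0,0,0,0,0],[0,0,0,0,0,0,0]]'; python3 - <<'E'
from fit import *
F={n:grab(n) for n in('side','top')}
for n,f in F.items():
  for q in('bin_edge','ball_large','ball_small','brush','vase','carousel'): print(n,q,[((np.array(d['xy'])*[640,480]).round(1),round(d['score'],2)) for d in r.landmark_of(f,q)[:2]])
a=cv2.cvtColor(F['side']['image'],cv2.COLOR_RGB2BGR)[174:314,230:370]; b=cv2.cvtColor(F['top']['image'],cv2.COLOR_RGB2BGR)[170:290,270:390]
cv2.imwrite('pics/s6.png',np.hstack([cv2.resize(a,(400,400)),cv2.resize(b,(400,400))]))
E
```

```text
time: 17.88
tool_pos: [439.8, -20.8, 108.3]
orientation: [3.142, 0.001, -0.166]
wrist_force: [0.9, 0.3, 0.2]
opening: -0.0
finger_force: 0.0
time: 18.5
tool_pos: [432.8, -70.6, 234.8]
orientation: [3.141, -0.001, -0.166]
wrist_force: [-0.0, -0.5, -0.5]
opening: -0.1
finger_force: 0.0
time: 19.12
tool_pos: [412.1, -194.2, 258.9]
orientation: [3.141, -0.001, -0.166]
wrist_force: [0.1, 0.4, -1.3]
opening: 0.4
finger_force: 0.0
time: 19.75
tool_pos: [400.1, -266.6, 258.8]
orientation: [-3.141, -0.0, -0.166]
wrist_force: [-0.2, 0.2, 1.1]
opening: -0.3
finger_force: 0.0
side bin_edge [(array([306.5, 232.2]), 0.74)]
side ball_large []
side ball_small [(array([284.5, 218.2]), 0.61)]
side brush [(array([373.6, 388.1]), 0.7)]
side vase [(array([237.4, 440.5]), 0.95)]
side carousel [(array([299.1, 178.4]), 0.77)]
top bin_edge [(array([330.8, 235.5]), 0.96)]
top ball_large []
top ball_small [(array([346.1, 209. ]), 0.58)]
top brush [(array([199. , 311.7]), 0.63)]
top vase [(array([151.2, 217.7]), 0.56), (array([314.3, 216.1]), 0.49)]
top carousel [(array([473.3, 217.6]), 0.79)]
```

View pics/s6.png

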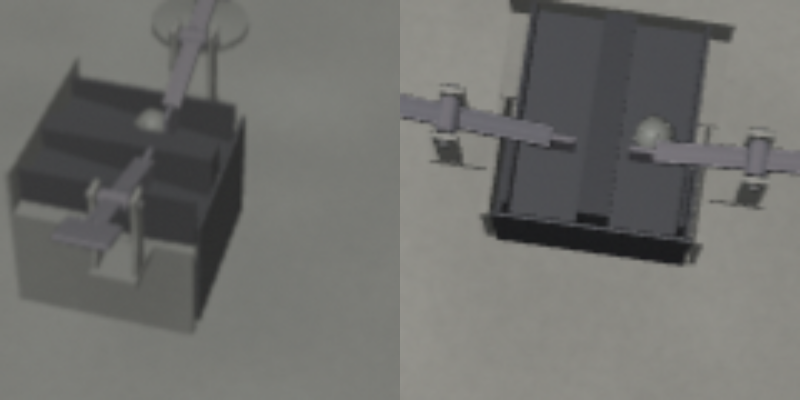

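The bin panel is upright and flush with the front in both views. The small ball is still behind its gate, both levers are at rest, and the bystanders haven't moved. Handing in.

```bash
python3 -c "
from rig import r
print(r.close_job())"
```

```text
the job is handed in; nothing more can be done
None
```

The job is handed in at about 20 s: I pressed the left lever to its stop, the large ball rolled into the bin, the lever came back up, and I pushed the bin shut against its stop; the small ball is still behind its gate, and the brush, vase and carousel are where they stood.

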